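# Make up a hub and brake service kit in the parts store

### The arm

A 7-joint arm with a two-finger parallel gripper is mounted at the origin on the work surface. World frame = base frame: x ahead of the robot, y to its left, z up, the work surface at z = 0. Lengths are in m, angles in rad, forces in N, time in s.
With the tool pointing down it reaches from about 0.35 to 0.9 m from the base axis. Payload 7.2 kg.
Tool frame: the origin (TCP) lies at the very end of the fingers, on their centre line; the grasp point (between the pads) lies 19 mm behind it; z points along the fingers, y is the line along which they close (so a half turn about z gives the same grasp; the last joint's range is limited). The gripper opens to 85 mm and grips with 20 to 120 N. Pads are 22 mm wide; open, the fingers measure 114 mm over their backs; the gripper's body (76 mm by 85 mm) begins 54 mm behind the grasp point. The pads swing forward as they close: fully open they stand 13 mm farther back than shut.
Start: joints at [-0.068, 0.411, -0.013, 1.596, 0.006, 1.134, -0.082], TCP at [0.625, -0, 0.231] pointing down, gripper open.
Joint ranges: [-2.95, 2.95], [-0.29, 1.99], [-1.47, 1.44], [0.14, 2.54], [-1.03, 4.17], [0.13, 1.85], [-2.86, 2.86]. Speed limits (rad/s): [2.39, 2.39, 3.01, 3.01, 3.14, 3.14, 3.14].

### API

Orientations are given as a unit quaternion [w, x, y, z].
In Python, from cell import arm gives the robot as it stands.
- The arm moves only by the tool step_arm, never from a script. Its argument "deltas" is one flat list of numbers, 4 for each row, row after row: the shift along the world's x, y, z as a fraction of full scale, then the turn about the world's z as a fraction of full scale. In form: [tx, ty, tz, spin, tx, ty, tz, spin, ...]. A call has 1 to 20 rows; each row is the pose to reach, as a shift and turn from the pose commanded when the call began, turning the shorter way round; what a row does not reach only later rows make up. Full scale, the value 1, is 200 mm for a shift and pi rad for a turn. A row lasts 1/10 s, in which the tool goes at most 50 mm and 8.59 degrees, less where a joint would pass 70% of its speed; a pose out of reach is approached as far as the arm can. A call with a number of a shift or a turn outside -1 to 1 is refused whole. A call with a gripper value outside its range is refused whole. "claw" is the opening, from -1 (shut) to 1 (fully open), set as the call begins (left out, the last holds). The fingers move at their own pace and stop on an object; the grip force is fixed at half the most. Time passes only in rows, so rows that repeat a pose let the fingers close. It gives the time, the measured TCP pose, the force, the opening and the grip force at its end, in the units of the state.
- arm.sense(): the state, without advancing time (a new reading comes with each control period).
- arm.grab_frame(name): name is "scene" or "side" or "wrist"; returns a dict with "color" (420x560x3 uint8, red, green, blue), "fx", "fy", "cx", "cy" (pixels), "cam_to_world" (4x4, takes a point from camera to world coordinates). Camera axes: x right, y down, z forward; pixel columns grow to the right and rows downward; lengths in m; the calibration is good to about 2 mm. A picture is of the moment at which its call begins. There is no depth.
- arm.close_job(): hands the job in; it is judged then, once.
The state is a dict: "time_s": time; "joint_pos": joint angles; "qd": joint speeds; "tau": joint torques, N m; "eef_pos": TCP position; "orientation": TCP orientation; "force": force on the tool from outside, world axes, zero at the start; "wrist_torque": the same for the moment, N m; "gripper_width": finger opening in m; "finger_force": force on a finger pad.
Only numpy, scipy, OpenCV 4.12 (cv2) and the standard library are available. Lean on these libraries where they do the work, as an engineer would, in place of code of your own. Each camera call takes 0.05 s, during which the arm holds its last target. There are 200 camera calls.

### The job

Make up the service kit in the blue tray: the bright piston goes in the yellow bin, the red wheel nut in the green bin, the wheel bearing in the white bin, and the tall orange spark-plug box, drawn out of its packed crate, in the black bin. Stand each one upright in the middle of its bin and let go of it; leave the rusty piston and the blue wheel nut where they are.

Things in the scene. Friction and masses are not known exactly. Their poses are not given: they have to be found in the camera images.
- piston: Good brake piston: bright silvery steel cup with a dark line round it, 44 mm diameter, 36 mm tall, hollow (hole 34 mm wide) and open upward, about 130 g. Loose, upright on the bench, any yaw. Origin: centre of underside, z up.
- rusty_piston: Look-alike, to be left: the same cup, 44 mm diameter and 36 mm tall, but rusty brown. Loose, upright on the bench, any yaw. Origin: centre of underside, z up.
- red_nut: Red six-sided wheel nut, 54 mm across flats, 62 mm across corners; flats 34 mm tall, round 51 mm collar above them up to 38 mm; solid, dark bore shown on top; about 220 g. One pair of flats faces along its own +x and -x, the others at 60 degrees to that. Loose, upright on the bench, any yaw. Origin: centre of underside, z up.
- blue_nut: Look-alike, to be left: the same six-sided nut (54 mm across flats, 62 mm across corners, 38 mm tall), but blue. Loose, upright on the bench, any yaw. Origin: centre of underside, z up.
- bearing: Wheel bearing: steel cylinder with green seal ring and dark bore shown on top (it is solid), 60 mm diameter, 36 mm tall, about 450 g. Loose, upright on the bench, any yaw. Origin: centre of underside, z up.
- plug_box: Upright orange carton, yellow band and top square, 30 x 30 x 95 mm, 80 g. Loose in the middle of a fixed grey crate (102 mm square, 45 mm high, floor 5 mm thick) packed 3 x 3 with white 30 x 30 x 55 mm cartons that touch it on all sides: its top 40 mm stand free, draw it straight up. Crate: on the side away from the tray. Origin: centre of underside; x, y along its sides, z up.
- bin_yellow: Yellow square shallow bin, 94 mm outside, 86 mm inside; inner floor 4 mm, rim 13 mm above its origin. Fixed. Four such bins, colours shuffled, fill a low blue tray (204 mm square, rim 12 mm high) two by two, 98 mm between centres, at the left or right. Origin: centre of underside, 5 mm above the bench; x, y along its sides (parallel to the tray's), z up.
- bin_green: Green square shallow bin, 94 mm outside, 86 mm inside; inner floor 4 mm, rim 13 mm above its origin. Fixed. Four such bins, colours shuffled, fill a low blue tray (204 mm square, rim 12 mm high) two by two, 98 mm between centres, at the left or right. Origin: centre of underside, 5 mm above the bench; x, y along its sides (parallel to the tray's), z up.
- bin_white: White square shallow bin, 94 mm outside, 86 mm inside; inner floor 4 mm, rim 13 mm above its origin. Fixed. Four such bins, colours shuffled, fill a low blue tray (204 mm square, rim 12 mm high) two by two, 98 mm between centres, at the left or right. Origin: centre of underside, 5 mm above the bench; x, y along its sides (parallel to the tray's), z up.
- bin_black: Black square shallow bin, 94 mm outside, 86 mm inside; inner floor 4 mm, rim 13 mm above its origin. Fixed. Four such bins, colours shuffled, fill a low blue tray (204 mm square, rim 12 mm high) two by two, 98 mm between centres, at the left or right. Origin: centre of underside, 5 mm above the bench; x, y along its sides (parallel to the tray's), z up.

How it is judged:
By the outcome, as a careful person would: the job done as asked, in the order asked, and still so for the second after the job is handed in, with the robot touching nothing.
It also fails if it takes over 106 s, if anything falls off the work surface, if the arm or the gripper's body presses on something with over 40 N, if the wrist force passes 120 N, or if a joint passes its speed limit or range.

## Working session

There is one attempt and no reset: what is moved stays moved. The work goes in short steps, Python scripts to look and compute and a tool call to move; the robot and the scene stay as the last step left them, time stands still between calls to the robot, and variables do not carry over. Pictures are saved under pics/ and viewed, at most 14 in all, crops included, and the job is handed in when it is done.

Besides the shell and the picture viewer there is one more tool, called after ">>>" by a JSON object that holds its "method" and its "body", one argument or row to a line. step_arm: Moves the arm, as the interface text tells. Its arguments: {"type":"object","properties":{"deltas":{"type":"array","items":{"type":"number"}},"claw":{"type":"number"}},"required":["deltas"]}

```bash
mkdir -p pics; cat > h.py <<'E'
import numpy as np, cv2
from cell import arm
def grab(n,tag):
    f=arm.grab_frame(n); cv2.imwrite(f'pics/{tag}.png',cv2.cvtColor(f['color'],cv2.COLOR_RGB2BGR)); np.save(f'pics/{tag}.npy',f,allow_pickle=True); return f
def load(tag): return np.load(f'pics/{tag}.npy',allow_pickle=True).item()
def ray(f,u,v):
    T=np.array(f['cam_to_world']); d=T[:3,:3]@np.array([(u-f['cx'])/f['fx'],(v-f['cy'])/f['fy'],1]); return T[:3,3],d
def plane(f,u,v,z):
    o,d=ray(f,u,v); return o+d*(z-o[2])/d[2]
def proj(f,p):
    T=np.array(f['cam_to_world']); c=T[:3,:3].T@(np.array(p)-T[:3,3]); return np.array([f['fx']*c[0]/c[2]+f['cx'],f['fy']*c[1]/c[2]+f['cy']])
E
python3 - <<'E'
from h import *
for n in ['scene','side']:
    f=grab(n,n+'0'); print(n,np.round(f['cam_to_world'],3).tolist(),f['fx'],f['cx'],f['cy'])
grab('wrist','wrist0')
s=arm.sense(); print(s['time_s'],s['eef_pos'],s['orientation'],s['gripper_width'])
E
```

```text
scene [[-0.811, 0.348, -0.47, 1.064], [0.584, 0.484, -0.652, 0.686], [0.0, -0.803, -0.596, 0.703], [0.0, 0.0, 0.0, 1.0]] 415.89149561333556 282.1482553950739 204.7288035972824
side [[-0.821, -0.337, 0.462, 0.108], [-0.571, 0.505, -0.647, 0.601], [-0.015, -0.795, -0.607, 0.634], [0.0, 0.0, 0.0, 1.0]] 472.2837389387796 278.6196610548281 200.66813243463844
0.15 [ 6.24606663e-01 -3.00858532e-05  2.30633989e-01] [-4.23800773e-04  7.07099076e-01  7.07114192e-01 -4.86057303e-04] 0.08546992618388667
```

View pics/scene0.png

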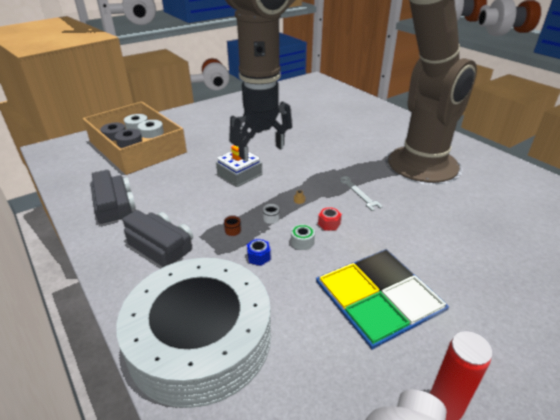

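View pics/side0.png

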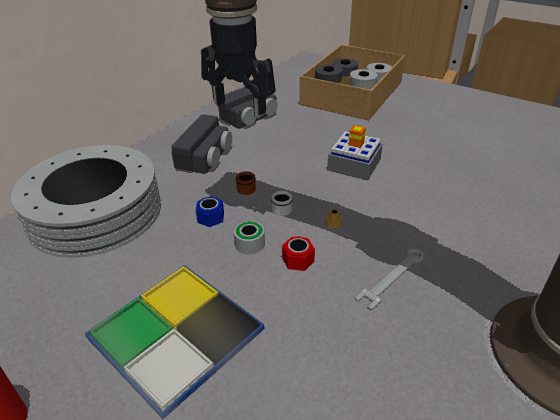

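View pics/wrist0.png

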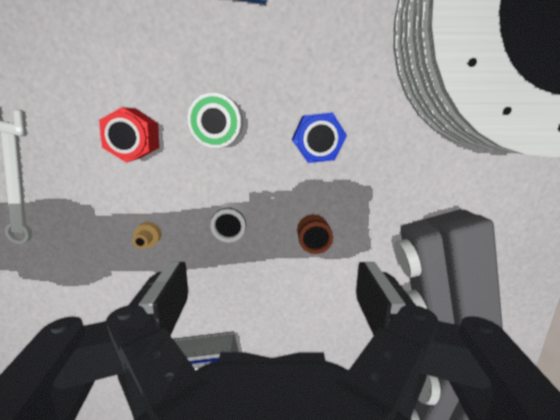

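The scene shows the tray on the +y side, with yellow at about (348,285), black (385,268), green (378,315) and white (413,298) in the scene view. In the wrist view the red nut is at (123,136), bearing (214,121), blue nut (320,138), bright piston (228,225) and rusty piston (316,236). The crate sits under the gripper. Next I measure these.

```bash
python3 - <<'E'
from h import *
def masks(c):
    h=cv2.cvtColor(c,cv2.COLOR_RGB2HSV); H,S,V=h[...,0].astype(int),h[...,1],h[...,2]
    return dict(red=((H<6)|(H>174))&(S>180)&(V>90),green=(H>50)&(H<90)&(S>110),yellow=(H>22)&(H<33)&(S>150),blue=(H>112)&(H<126)&(S>150),orange=(H>5)&(H<20)&(S>170)&(V>130),rust=(H<12)&(S>120)&(V>30)&(V<130),white=(S<25)&(V>190),black=(V<75)&(S<70))
def blobs(m,amin=40):
    n,l,s,c=cv2.connectedComponentsWithStats(m.astype(np.uint8)); return [(int(s[i,4]),l==i,c[i]) for i in range(1,n) if s[i,4]>amin]
for t in ['scene0','side0','wrist0']:
    f=load(t); M=masks(f['color']); print(t)
    for k in M:
        out=[]
        for a,b,c in blobs(M[k]):
            z=.036
            p=plane(f,*c,z)
            if .3<p[0]<.9 and abs(p[1])<.45: out.append((a,c.round().astype(int).tolist(),p[:2].round(3).tolist()))
        print(k,sorted(out,reverse=True)[:7])
# bin quads
for t in ['scene0','side0']:
    f=load(t); M=masks(f['color'])
    for k in ['yellow','green','white','black']:
        if t=='side0': box=(80,260,265,415)
        else: box=(310,250,450,350)
        m=np.zeros((420,560),np.uint8); x0,y0,x1,y1=box; m[y0:y1,x0:x1]=M[k][y0:y1,x0:x1]
        a,b,c=max(blobs(m),key=lambda q:q[0])
        q=cv2.convexHull(np.argwhere(b)[:,::-1].astype(np.int32)); ap=cv2.approxPolyDP(q,6,True)[:,0]
        P=np.array([plane(f,*p,.018)[:2] for p in ap]); print(t,k,a,len(ap),P.round(3).tolist(),P.mean(0).round(4))
E
```

```text
scene0
red [(62, [329, 218], [0.473, 0.073])]
green [(1854, [377, 317], [0.603, 0.367]), (67, [302, 231], [0.563, 0.075])]
yellow [(1470, [349, 284], [0.589, 0.272])]
blue [(319, [258, 255], [0.697, 0.082])]
orange []
rust [(211, [232, 227], [0.694, -0.043])]
white [(24999, [291, 292], [0.704, 0.217]), (10894, [261, 160], [0.455, -0.274]), (88, [274, 410], [0.875, 0.4]), (65, [184, 161], [0.655, -0.409]), (44, [173, 162], [0.685, -0.425]), (43, [285, 389], [0.839, 0.381]), (41, [341, 362], [0.729, 0.4])]
black [(4819, [194, 312], [0.892, 0.146]), (1077, [158, 247], [0.875, -0.078]), (356, [373, 274], [0.525, 0.281]), (80, [394, 260], [0.455, 0.279]), (61, [258, 245], [0.68, 0.054])]
side0
red [(583, [299, 256], [0.437, 0.079])]
green [(2777, [131, 330], [0.564, 0.36]), (154, [249, 230], [0.557, 0.073])]
yellow [(2443, [179, 296], [0.552, 0.27]), (57, [356, 136], [0.554, -0.366])]
blue [(510, [210, 214], [0.653, 0.076]), (81, [355, 156], [0.511, -0.279])]
orange [(55, [357, 129], [0.567, -0.398])]
rust [(282, [245, 184], [0.658, -0.046]), (247, [298, 261], [0.432, 0.089])]
white []
bl
[... 1009 characters left out ...]
0.533, 0.309], [0.63, 0.3], [0.616, 0.209], [0.52, 0.224]] [0.5746 0.2603]
scene0 green 1854 4 [[0.552, 0.408], [0.642, 0.398], [0.63, 0.306], [0.533, 0.312]] [0.5893 0.356 ]
scene0 white 2791 5 [[0.447, 0.425], [0.543, 0.409], [0.532, 0.32], [0.42, 0.237], [0.304, 0.32]] [0.4492 0.3421]
scene0 black 356 4 [[0.5, 0.311], [0.531, 0.31], [0.517, 0.221], [0.489, 0.226]] [0.5094 0.2669]
side0 yellow 2443 4 [[0.517, 0.216], [0.521, 0.31], [0.62, 0.294], [0.609, 0.206]] [0.5668 0.2564]
side0 green 2777 4 [[0.531, 0.312], [0.541, 0.402], [0.631, 0.391], [0.621, 0.3]] [0.581  0.3514]Traceback (most recent call last):
  File "<stdin>", line 23, in <module>
ValueError: max() iterable argument is empty
```

```bash
python3 - <<'E'
from h import *
f=load('wrist0'); c=f['color']; print(np.round(f['cam_to_world'],3).tolist(),f['fx'],f['cx'],f['cy'])
h=cv2.cvtColor(c,cv2.COLOR_RGB2HSV)
H,S,V=[h[...,i].astype(int) for i in range(3)]
# nut: hull of red, edges at mid height
m=(((H<8)|(H>172))&(S>150)&(V>60)); m[:,200:]=0; m[200:]=0
pts=np.argwhere(m)[:,::-1].astype(np.int32); hull=cv2.convexHull(pts); ap=cv2.approxPolyDP(hull,3,True)[:,0]
P=np.array([plane(f,*p,.02)[:2] for p in ap]); print('nut hull',ap.tolist())
for i in range(len(P)):
    d=P[(i+1)%len(P)]-P[i]; a=np.degrees(np.arctan2(d[1],d[0])); print('edge',ap[i],round(np.linalg.norm(d)*1e3,1),'ang',round(a,1),'mod60',round(a%60,1))
print('nut bore', plane(f,122.5,135.5,.038)[:2])
# piston: gray ring around (228,225), brighter than shadow
g=V[195:255,195:262].astype(np.uint8); 
cv2.imwrite('pics/crop.png',cv2.resize(np.hstack([cv2.cvtColor(c,cv2.COLOR_RGB2BGR)[195:255,195:262],cv2.cvtColor(c,cv2.COLOR_RGB2BGR)[100:160,92:159]]),None,fx=5,fy=5,interpolation=cv2.INTER_NEAREST))
hole=(V<75); n,l,s,cc=cv2.connectedComponentsWithStats(hole.astype(np.uint8))
for uv in [(228,225),(315,238),(213,121),(122,136)]:
    i=l[uv[1],uv[0]]; pp=np.argwhere(l==i)[:,::-1].astype(np.float32); e=cv2.fitEllipse(cv2.convexHull(pp.astype(np.int32))); print(uv,e,plane(f,*e[0],.036)[:2])
for t in ['scene0','side0']:
    g=load(t); hh=cv2.cvtColor(g['color'],cv2.COLOR_RGB2HSV); box=(220,140,260,175) if t=='scene0' else (340,118,375,150)
    m=np.zeros((420,560),bool); x0,y0,x1,y1=box; m[y0:y1,x0:x1]=((hh[...,0]>3)&(hh[...,0]<33)&(hh[...,1]>150)&(hh[...,2]>100))[y0:y1,x0:x1]
    pp=np.argwhere(m)[:,::-1]; print(t,pp.min(0),pp.max(0),len(pp)); print([plane(g,*q,.1)[:2].round(3).tolist() for q in cv2.approxPolyDP(cv2.convexHull(pp.astype(np.int32)),2,True)[:,0]])
E
```

```text
[[1.0, 0.0, -0.002, 0.624], [-0.0, -0.954, -0.3, 0.076], [-0.002, 0.3, -0.954, 0.373], [0.0, 0.0, 0.0, 1.0]] 290.41754847776804 271.61890508418827 208.92935033914435
nut hull [[158, 147], [126, 161], [103, 147], [100, 120], [121, 108], [135, 109], [156, 123]]
edge [158 147] 44.0 ang -157.8 mod60 22.2
edge [126 161] 30.0 ang 146.3 mod60 26.3
edge [103 147] 30.9 ang 86.5 mod60 26.5
edge [100 120] 29.6 ang 26.4 mod60 26.4
edge [121 108] 16.0 ang -3.9 mod60 56.1
edge [135 109] 27.1 ang -34.7 mod60 25.3
edge [156 123] 27.5 ang -91.9 mod60 28.1
nut bore [0.45615846 0.05681438]
(228, 225) ((227.59239196777344, 225.1247100830078), (21.820425033569336, 25.044349670410156), 108.77073669433594) [ 0.56863849 -0.05098258]
(315, 238) ((315.5984191894531, 237.61459350585938), (23.26638412475586, 26.729604721069336), 75.09489440917969) [ 0.67822037 -0.06766292]
(213, 121) ((213.35533142089844, 120.55115509033203), (22.06833267211914, 24.082813262939453), 149.89297485351562) [0.55851022 0.07277397]
(122, 136) ((121.73856353759766, 135.3016815185547), (23.95400619506836, 28.36082649230957), 134.5596923828125) [0.45433254 0.0569185 ]
scene0 [232 145] [240 159] 93
[[0.561, -0.224], [0.569, -0.244], [0.532, -0.306], [0.526, -0.287]]
side0 [349 125] [365 147] 308
[[0.508, -0.311], [0.479, -0.243], [0.478, -0.223], [0.5, -0.219], [0.526, -0.266], [0.536, -0.305]]
```

View pics/crop.png

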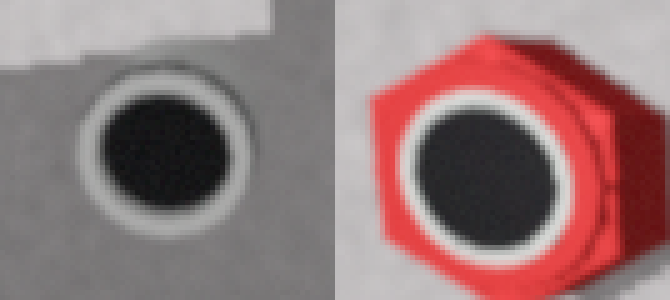

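The crop shows the piston ring centred at about (228,225.5). The nut's flats run along 26.4° mod 60, so I close on it at -3.6°. First the piston.

>>> {"method": "step_arm", "body": {
  "deltas": [-0.28,-0.256,0,0,-0.28,-0.256,-0.1,0,-0.28,-0.256,-0.4,0,-0.28,-0.256,-0.6,0,-0.28,-0.256,-0.75,0,-0.28,-0.256,-0.75,0],
  "claw": 1
}}

```text
time_s: 0.75
eef_pos: [0.5655, -0.0511, 0.077]
orientation: [-0.003, 0.707, 0.707, -0.003]
force: [-0.9, -0.2, -0.3]
gripper_width: 0.0855
finger_force: 0.0
```

```bash
python3 - <<'E'
from h import *
f=grab('wrist','w1'); s=arm.sense(); print(s['time_s'],s['eef_pos'],s['gripper_width'],s['force'])
E
```

```text
0.8 [ 0.56752523 -0.05116773  0.07972594] 0.08512102064839447 [0.11556363 0.14257398 0.43109125]
```

View pics/w1.png

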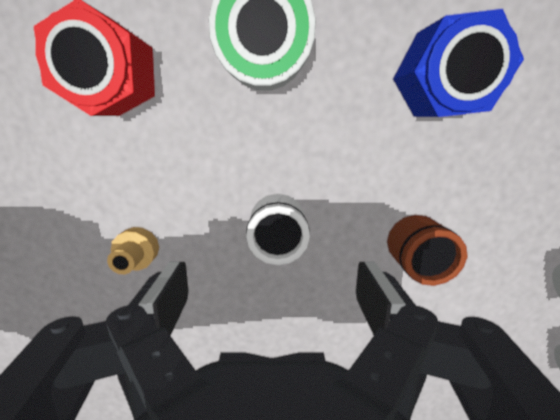

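The piston's ring is at about (278,233), nearly centred between the fingers at x of about 272. I refine from this frame.

```bash
python3 - <<'E'
from h import *
f=load('w1'); V=cv2.cvtColor(f['color'],cv2.COLOR_RGB2HSV)[...,2]
print(np.round(np.array(f['cam_to_world'])[:3,3],4))
def hole(u,v,z):
    l=cv2.connectedComponents((V<75).astype(np.uint8))[1]; i=l[v,u]; e=cv2.fitEllipse(cv2.convexHull(np.argwhere(l==i)[:,::-1].astype(np.int32))); print(e,plane(f,*e[0],z)[:2].round(4))
hole(278,233,.036); hole(78,58,.038); hole(263,25,.036)
print(plane(f,278,233,.036))
E
```

```text
[0.5657 0.0246 0.2191]
((277.6903076171875, 234.01190185546875), (39.860164642333984, 46.18235778808594), 87.19886016845703) [ 0.5682 -0.0507]
((78.76971435546875, 57.31873321533203), (50.95341491699219, 63.53750228881836), 145.9559783935547) [0.4552 0.0573]
((261.7159118652344, 25.392866134643555), (48.48360061645508, 56.61685562133789), 177.45301818847656) [0.5586 0.0733]
[ 0.56838677 -0.04992485  0.036     ]
```

>>> {"method": "step_arm", "body": {
  "deltas": [0,0.003,-0.15,0,0,0.003,-0.3,0,0,0.003,-0.353,0,0,0.003,-0.353,0,0,0.003,-0.353,0]
}}

```text
time_s: 1.3
eef_pos: [0.5703, -0.0507, 0.0124]
orientation: [0.001, 0.707, 0.707, 0.001]
force: [-0.0, -0.8, 1.3]
gripper_width: 0.0857
finger_force: 0.0
```

>>> {"method": "step_arm", "body": {
  "deltas": [0,0,0,0,0,0,0,0,0,0,0,0,0,0,0,0,0,0,0,0,0,0,0,0,0,0,0,0,0,0,0,0],
  "claw": -1
}}

```text
time_s: 2.1
eef_pos: [0.5695, -0.0507, 0.012]
orientation: [0.0, 0.707, 0.707, 0.0]
force: [-1.6, 0.5, 9.7]
gripper_width: 0.0422
finger_force: 60.0
```

>>> {"method": "step_arm", "body": {
  "deltas": [0,0,0.2,0,0,0,0.45,0,0,0,0.7,0,0,0.1,0.95,0,0,0.3,1,0,-0.05,0.55,1,0,-0.1,0.8,1,0,-0.15,1,1,0]
}}

```text
time_s: 2.9
eef_pos: [0.5381, 0.152, 0.2112]
orientation: [-0.0, 0.707, 0.707, 0.0]
force: [1.1, 0.0, -0.9]
gripper_width: 0.0425
finger_force: 61.7
```

>>> {"method": "step_arm", "body": {
  "deltas": [0,0.3,0.1,0,0,0.6,0.1,0,0,0.6,0.1,0,0,0.6,0.1,0,0,0.6,0.1,0]
}}

```text
time_s: 3.4
eef_pos: [0.5386, 0.2692, 0.2303]
orientation: [0.0, 0.707, 0.707, -0.001]
force: [-0.6, -1.3, -1.3]
gripper_width: 0.0426
finger_force: 61.7
```

```bash
python3 - <<'E'
from h import *
f=grab('wrist','w2'); s=arm.sense(); print(s['time_s'],s['eef_pos'],s['gripper_width'],s['force'])
E
```

```text
3.45 [0.53901455 0.26810471 0.23041118] 0.042524963589831696 [ 0.695674   -0.14528622 -1.54616735]
```

View pics/w2.png

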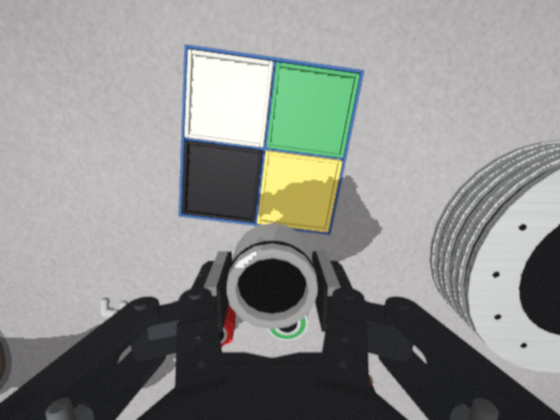

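The wrist view shows the held piston and the whole tray. The tray corners are at about (186,46), (362,71), (331,233) and (180,215). White is top left, green top right, black bottom left and yellow bottom right.

```bash
python3 - <<'E'
from h import *
f=load('w2'); h=cv2.cvtColor(f['color'],cv2.COLOR_RGB2HSV).astype(int); H,S,V=h[...,0],h[...,1],h[...,2]
box=np.zeros((420,560),bool); box[40:238,172:370]=1
def quad(m,z):
    m=(m&box).astype(np.uint8); n,l,s,c=cv2.connectedComponentsWithStats(m); i=1+np.argmax(s[1:,4]); hull=cv2.convexHull(np.argwhere(l==i)[:,::-1].astype(np.int32))
    ap=cv2.approxPolyDP(hull,7,True)[:,0]
    P=np.array([plane(f,*p,z)[:2] for p in ap]); 
    print(len(ap),ap.tolist(),'side mm',[round(1e3*np.linalg.norm(P[(k+1)%len(P)]-P[k]),1) for k in range(len(P))],'ang',[round(np.degrees(np.arctan2(*(P[(k+1)%len(P)]-P[k])[::-1]))%90,1) for k in range(len(P))],P.mean(0).round(4)); return P
M=dict(tray=(H>105)&(H<125)&(S>110),green=(H>50)&(H<90)&(S>90),yellow=(H>18)&(H<35)&(S>100),black=(V<70)&(S<80),white=(S<15)&(V>222))
for k in M: print(k,end=' '); quad(M[k],.012 if k=='tray' else .018)
E
```

```text
tray 4 [[362, 71], [329, 233], [179, 214], [186, 45]] side mm [np.float64(199.0), np.float64(199.6), np.float64(198.7), np.float64(198.6)] ang [np.float64(82.6), np.float64(82.3), np.float64(82.3), np.float64(82.4)] [0.5281 0.3099]
green 4 [[359, 74], [342, 157], [267, 147], [277, 62]] side mm [np.float64(92.7), np.float64(91.5), np.float64(92.9), np.float64(92.4)] ang [np.float64(82.4), np.float64(82.6), np.float64(82.9), np.float64(82.5)] [0.5831 0.3515]
yellow 4 [[341, 161], [327, 231], [258, 222], [267, 151]] side mm [np.float64(92.2), np.float64(91.1), np.float64(91.7), np.float64(90.7)] ang [np.float64(82.7), np.float64(82.1), np.float64(82.4), np.float64(82.4)] [0.5708 0.2551]
black 4 [[261, 151], [252, 221], [182, 211], [186, 141]] side mm [np.float64(90.4), np.float64(90.5), np.float64(88.6), np.float64(90.0)] ang [np.float64(82.0), np.float64(81.4), np.float64(81.7), np.float64(82.5)] [0.4735 0.2682]
white 4 [[271, 62], [262, 145], [185, 135], [188, 51]] side mm [np.float64(90.5), np.float64(91.8), np.float64(89.8), np.float64(91.3)] ang [np.float64(83.2), np.float64(82.8), np.float64(82.8), np.float64(83.2)] [0.4857 0.3642]
```

Tray yaw is -7.6°. Bin centres: yellow (.570,.255), green (.583,.352), white (.486,.365), black (.473,.268).

>>> {"method": "step_arm", "body": {
  "deltas": [0.157,-0.072,0,-0.042,0.157,-0.072,-0.2,-0.042,0.157,-0.072,-0.4,-0.042,0.157,-0.072,-0.6,-0.042,0.157,-0.072,-0.8,-0.042,0.157,-0.072,-0.95,-0.042,0.157,-0.072,-0.98,-0.042,0.157,-0.072,-0.98,-0.042]
}}

```text
time_s: 4.25
eef_pos: [0.5703, 0.2533, 0.0342]
orientation: [0.0, 0.753, 0.658, -0.001]
force: [-0.2, 0.2, -1.6]
gripper_width: 0.0424
finger_force: 61.7
```

>>> {"method": "step_arm", "body": {
  "deltas": [0,0,-0.03,0,0,0,-0.06,0,0,0,-0.065,0,0,0,-0.065,0,0,0,-0.065,0]
}}

```text
time_s: 4.75
eef_pos: [0.5706, 0.2552, 0.0222]
orientation: [0.0, 0.752, 0.659, 0.0]
force: [-0.2, 0.3, -1.7]
gripper_width: 0.0422
finger_force: 61.7
```

>>> {"method": "step_arm", "body": {
  "deltas": [0,0,-0.005,0,0,0,-0.007,0,0,0,-0.007,0]
}}

```text
time_s: 5.05
eef_pos: [0.5707, 0.2552, 0.0211]
orientation: [0.0, 0.752, 0.659, 0.0]
force: [-1.0, -1.4, 4.5]
gripper_width: 0.0422
finger_force: 62.4
```

>>> {"method": "step_arm", "body": {
  "deltas": [0,0,0,0,0,0,0,0,0,0,0,0,0,0,0,0,0,0,0,0],
  "claw": 0.25
}}

```text
time_s: 5.55
eef_pos: [0.5704, 0.255, 0.0202]
orientation: [0.0, 0.752, 0.659, -0.0]
force: [0.1, -0.8, 0.4]
gripper_width: 0.0531
finger_force: 0.0
```

>>> {"method": "step_arm", "body": {
  "deltas": [0,0,0.05,0,0,0,0.2,0,0,0,0.5,0,0,0,0.8,0,0,0,1,0,0,0,1,0,0,0,1,0]
}}

```text
time_s: 6.25
eef_pos: [0.5716, 0.2556, 0.2237]
orientation: [0.001, 0.752, 0.659, 0.003]
force: [-0.4, 0.4, -0.2]
gripper_width: 0.0533
finger_force: 0.0
```

```bash
python3 - <<'E'
from h import *
f=grab('side','s3'); s=arm.sense(); print(s['time_s'],s['eef_pos'],s['gripper_width'],s['force'])
cv2.imwrite('pics/s3c.png',cv2.resize(cv2.imread('pics/s3.png')[150:420,60:380],None,fx=2,fy=2))
E
```

```text
6.3 [0.57049971 0.25502531 0.22120614] 0.053446711740192235 [ 0.35876002 -0.65906978 -0.56978361]
```

View pics/s3c.png

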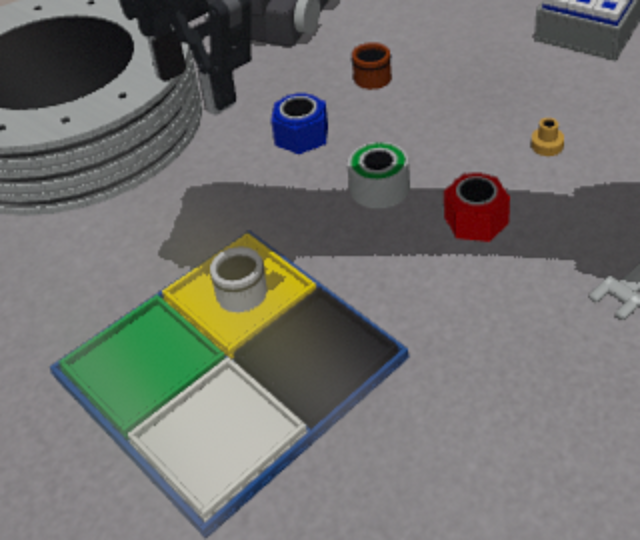

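The piston stands upright in the middle of the yellow bin. Next the red nut.

>>> {"method": "step_arm", "body": {
  "deltas": [-0.14,-0.25,0,0.022,-0.29,-0.5,0,0.022,-0.43,-0.75,0,0.022,-0.575,-0.99,0,0.022,-0.575,-0.99,-0.15,0.022,-0.575,-0.99,-0.35,0.022,-0.575,-0.99,-0.55,0.022,-0.575,-0.99,-0.7,0.022,-0.575,-0.99,-0.7,0.022],
  "claw": 1
}}

```text
time_s: 7.2
eef_pos: [0.451, 0.0561, 0.0757]
orientation: [-0.003, 0.729, 0.685, -0.004]
force: [0.4, 0.3, -0.0]
gripper_width: 0.0854
finger_force: 0.0
```

```bash
python3 - <<'E'
from h import *
f=grab('wrist','w4'); s=arm.sense(); print(s['time_s'],s['eef_pos'],s['orientation'],s['gripper_width'],s['force'])
V=cv2.cvtColor(f['color'],cv2.COLOR_RGB2HSV)[...,2]
l,st,c=cv2.connectedComponentsWithStats((V<75).astype(np.uint8))[1:]
for i in range(1,len(st)):
    if st[i,4]>300: print(st[i],plane(f,*c[i],.038)[:2].round(4))
h=cv2.cvtColor(f['color'],cv2.COLOR_RGB2HSV).astype(int)
m=(((h[...,0]<8)|(h[...,0]>172))&(h[...,1]>150)&(h[...,2]>60))
n,l,st,c=cv2.connectedComponentsWithStats(m.astype(np.uint8)); i=1+np.argmax(st[1:,4])
ap=cv2.approxPolyDP(cv2.convexHull(np.argwhere(l==i)[:,::-1].astype(np.int32)),4,True)[:,0]
P=np.array([plane(f,*p,.025)[:2] for p in ap])
for k in range(len(P)):
    d=P[(k+1)%len(P)]-P[k]; print(ap[k],round(1e3*np.linalg.norm(d)),round(np.degrees(np.arctan2(d[1],d[0]))%60,1))
E
```

```text
7.25 [0.4527137  0.0564413  0.07791614] [-0.00183092  0.72891039  0.68460009 -0.00300251] 0.08516974926251271 [-0.02400468  0.66191411 -0.22237651]
[ 417  182   44   41 1374] [0.5576 0.0733]
[ 257  214   47   43 1556] [0.4554 0.0569]
[    0   262   560   158 46120] [ 0.448  -0.0555]
[314 200] 10 54.1
[320 212] 32 22.8
[315 254] 30 24.1
[278 271] 31 23.4
[242 250] 26 26.2
[241 216] 15 5.6
[248 197] 26 24.3
[281 180] 27 25.0
```

>>> {"method": "step_arm", "body": {
  "deltas": [0,0,-0.15,-0.003,0,0,-0.3,-0.003,0,0,-0.368,-0.003,0,0,-0.368,-0.003,0,0,-0.368,-0.003]
}}

```text
time_s: 7.75
eef_pos: [0.456, 0.0572, 0.0077]
orientation: [0.0, 0.732, 0.681, 0.0]
force: [-0.1, -0.7, 1.0]
gripper_width: 0.0856
finger_force: 0.0
```

>>> {"method": "step_arm", "body": {
  "deltas": [0,0,0,0,0,0,0,0,0,0,0,0,0,0,0,0,0,0,0,0,0,0,0,0,0,0,0,0],
  "claw": -1
}}

```text
time_s: 8.45
eef_pos: [0.4563, 0.0572, 0.0081]
orientation: [0.001, 0.732, 0.681, 0.001]
force: [-1.5, -0.3, 10.0]
gripper_width: 0.0533
finger_force: 62.3
```

>>> {"method": "step_arm", "body": {
  "deltas": [0,0,0.1,0,0,0,0.3,0,0,0,0.6,0,0,0,0.8,0,0.15,0.25,0.9,-0.019,0.3,0.5,0.9,-0.019,0.45,0.75,0.9,-0.019,0.64,1,0.9,-0.019,0.64,1,0.9,-0.019]
}}

```text
time_s: 9.35
eef_pos: [0.584, 0.2597, 0.187]
orientation: [-0.0, 0.752, 0.659, 0.0]
force: [0.7, 0.5, -2.7]
gripper_width: 0.0528
finger_force: 64.9
```

>>> {"method": "step_arm", "body": {
  "deltas": [-0.005,0.24,0,0,-0.005,0.475,0,0,-0.005,0.475,-0.2,0,-0.005,0.475,-0.4,0,-0.005,0.475,-0.6,0,-0.005,0.475,-0.75,0,-0.005,0.475,-0.8,0,-0.005,0.475,-0.83,0,-0.005,0.475,-0.845,0,-0.005,0.475,-0.85,0,-0.005,0.475,-0.85,0]
}}

```text
time_s: 10.45
eef_pos: [0.5832, 0.3525, 0.0182]
orientation: [0.0, 0.752, 0.659, 0.001]
force: [0.3, 0.3, -1.8]
gripper_width: 0.0532
finger_force: 64.8
```

>>> {"method": "step_arm", "body": {
  "deltas": [0,0,-0.004,0,0,0,-0.007,0,0,0,-0.007,0]
}}

```text
time_s: 10.75
eef_pos: [0.5831, 0.3524, 0.0172]
orientation: [0.0, 0.752, 0.659, 0.001]
force: [-2.4, -1.8, 6.4]
gripper_width: 0.0529
finger_force: 66.0
```

>>> {"method": "step_arm", "body": {
  "deltas": [0,0,0,0,0,0,0,0,0,0,0,0,0,0,0,0,0,0,0,0],
  "claw": 0.5
}}

```text
time_s: 11.25
eef_pos: [0.5824, 0.352, 0.0152]
orientation: [0.0, 0.752, 0.659, -0.0]
force: [0.5, -1.5, -0.0]
gripper_width: 0.064
finger_force: 0.0
```

>>> {"method": "step_arm", "body": {
  "deltas": [0,0,0.05,0,0,0,0.2,0,0,0,0.5,0,0,0,0.8,0,0,-0.2,1,0,0,-0.4,1,0,0,-0.7,1,0,0,-1,1,0,0,-1,1,0]
}}

```text
time_s: 12.15
eef_pos: [0.5828, 0.1463, 0.2167]
orientation: [0.001, 0.754, 0.657, 0.0]
force: [-0.4, 0.9, -0.1]
gripper_width: 0.0645
finger_force: 0.0
```

```bash
python3 - <<'E'
from h import *
f=grab('side','s5'); s=arm.sense(); print(s['time_s'],s['eef_pos'],s['gripper_width'],s['force'])
cv2.imwrite('pics/s5c.png',cv2.resize(cv2.imread('pics/s5.png')[150:420,60:380],None,fx=2,fy=2))
E
```

```text
12.2 [0.58319564 0.14279367 0.21668433] 0.06386561037056993 [ 0.07915744 -3.09171146 -0.02502119]
```

View pics/s5c.png

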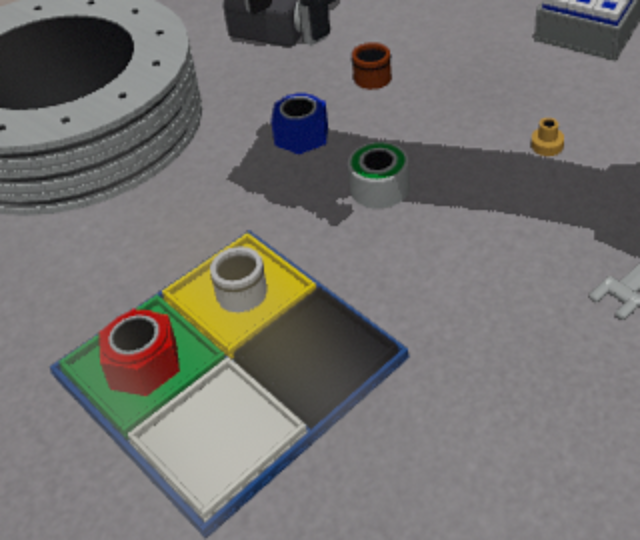

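The nut sits in the green bin. Now the bearing.

>>> {"method": "step_arm", "body": {
  "deltas": [-0.06,-0.2,0,0,-0.118,-0.394,0,0,-0.118,-0.394,-0.2,0,-0.118,-0.394,-0.4,0,-0.118,-0.394,-0.6,0,-0.118,-0.394,-0.673,0,-0.118,-0.394,-0.673,0],
  "claw": 1
}}

```text
time_s: 12.9
eef_pos: [0.5572, 0.0733, 0.0788]
orientation: [-0.001, 0.752, 0.659, -0.002]
force: [0.9, 0.1, 0.8]
gripper_width: 0.0856
finger_force: 0.0
```

```bash
python3 - <<'E'
from h import *
f=grab('wrist','w6'); s=arm.sense(); print(s['time_s'],s['eef_pos'],s['gripper_width'],s['force'])
V=cv2.cvtColor(f['color'],cv2.COLOR_RGB2HSV)[...,2]
l,st,c=cv2.connectedComponentsWithStats((V<75).astype(np.uint8))[1:]
for i in range(1,len(st)):
    if st[i,4]>300: print(st[i],plane(f,*c[i],.036)[:2].round(4))
E
```

```text
12.95 [0.55848108 0.07345336 0.0804889 ] 0.08556267378789656 [-0.29462619  0.27631343  1.07493066]
[  17    0  162   25 3796] [0.4791 0.2162]
[ 255  216   41   37 1210] [0.5586 0.0725]
[ 430  219   46   41 1441] [0.6791 0.053 ]
[    0   262   560   158 45568] [ 0.5435 -0.0431]
```

>>> {"method": "step_arm", "body": {
  "deltas": [0,0,-0.15,0,0,0,-0.3,0,0,0,-0.37,0,0,0,-0.37,0,0,0,-0.37,0]
}}

```text
time_s: 13.45
eef_pos: [0.5598, 0.0735, 0.008]
orientation: [0.0, 0.752, 0.659, 0.001]
force: [0.3, -0.3, 0.4]
gripper_width: 0.0855
finger_force: 0.0
```

>>> {"method": "step_arm", "body": {
  "deltas": [0,0,0,0,0,0,0,0,0,0,0,0,0,0,0,0,0,0,0,0,0,0,0,0,0,0,0,0],
  "claw": -1
}}

```text
time_s: 14.15
eef_pos: [0.5598, 0.0734, 0.0085]
orientation: [0.001, 0.752, 0.659, 0.001]
force: [-2.5, 0.4, 9.1]
gripper_width: 0.0582
finger_force: 62.9
```

>>> {"method": "step_arm", "body": {
  "deltas": [0,0,0.1,0,0,0,0.3,0,0,0,0.6,0,0,0,0.8,0,-0.09,0.25,0.9,0,-0.18,0.5,0.9,0,-0.27,0.75,0.9,0,-0.36,1,0.9,0,-0.36,1,0.9,0]
}}

```text
time_s: 15.05
eef_pos: [0.483, 0.2795, 0.187]
orientation: [-0.002, 0.75, 0.662, 0.0]
force: [0.3, 0.4, -6.4]
gripper_width: 0.0581
finger_force: 67.3
```

>>> {"method": "step_arm", "body": {
  "deltas": [-0.003,0.23,0,0,-0.003,0.46,0,0,-0.003,0.46,0,0,-0.003,0.46,-0.2,0,-0.003,0.46,-0.4,0,-0.003,0.46,-0.6,0,-0.003,0.46,-0.75,0,-0.003,0.46,-0.8,0,-0.003,0.46,-0.83,0,-0.003,0.46,-0.845,0,-0.003,0.46,-0.85,0,-0.003,0.46,-0.85,0]
}}

```text
time_s: 16.25
eef_pos: [0.4869, 0.3658, 0.018]
orientation: [0.0, 0.752, 0.659, 0.001]
force: [0.3, -0.6, -5.3]
gripper_width: 0.0586
finger_force: 67.1
```

>>> {"method": "step_arm", "body": {
  "deltas": [0,0,-0.004,0,0,0,-0.007,0,0,0,-0.007,0]
}}

```text
time_s: 16.55
eef_pos: [0.4869, 0.3658, 0.0176]
orientation: [0.0, 0.752, 0.659, 0.001]
force: [-3.3, -2.9, 8.8]
gripper_width: 0.0586
finger_force: 69.1
```

>>> {"method": "step_arm", "body": {
  "deltas": [0,0,0,0,0,0,0,0,0,0,0,0,0,0,0,0,0,0,0,0],
  "claw": 0.62
}}

```text
time_s: 17.05
eef_pos: [0.4863, 0.3652, 0.0153]
orientation: [0.0, 0.752, 0.659, 0.0]
force: [0.1, -0.0, -1.2]
gripper_width: 0.0692
finger_force: 0.0
```

>>> {"method": "step_arm", "body": {
  "deltas": [0,0,0.05,0,0,0,0.2,0,0,0,0.5,0,0,0,0.8,0,0,-0.2,1,0,0,-0.4,1,0,0,-0.7,1,0,0,-1,1,0]
}}

```text
time_s: 17.85
eef_pos: [0.4863, 0.1889, 0.217]
orientation: [0.0, 0.752, 0.659, 0.001]
force: [1.2, -1.2, -0.5]
gripper_width: 0.0694
finger_force: 0.0
```

>>> {"method": "step_arm", "body": {
  "deltas": [0,-0.25,0.1,0,0,-0.5,0.2,0,0,-0.75,0.2,0,0,-1,0.2,0],
  "claw": 1
}}

```text
time_s: 18.25
eef_pos: [0.4863, -0.0042, 0.257]
orientation: [0.001, 0.752, 0.659, 0.001]
force: [1.2, 0.5, 0.5]
gripper_width: 0.0854
finger_force: 0.0
```

>>> {"method": "step_arm", "body": {
  "deltas": [0.03,-0.25,0,0.02,0.06,-0.5,0,0.04,0.09,-0.75,0,0.042,0.1,-1,0,0.042,0.1,-1,0,0.042,0.1,-1,0,0.042]
}}

```text
time_s: 18.85
eef_pos: [0.5058, -0.2036, 0.2555]
orientation: [-0.0, 0.708, 0.706, 0.0]
force: [0.5, 1.7, -0.8]
gripper_width: 0.0852
finger_force: 0.0
```

```bash
python3 - <<'E'
from h import *
f=grab('wrist','w7'); s=arm.sense(); print(s['time_s'],s['eef_pos'],s['gripper_width'],s['force'])
g=grab('side','s7')
a=cv2.imread('pics/w7.png'); b=cv2.resize(cv2.imread('pics/s7.png')[230:420,60:310],None,fx=1.0,fy=1.0)
a2=np.zeros((420,810,3),np.uint8); a2[:,:560]=a; a2[:190,560:]=b; cv2.imwrite('pics/v7.png',a2[:,:800])
E
```

```text
18.9 [ 0.50610594 -0.20187578  0.25536881] 0.08543238444588859 [-0.46928711  0.25132118  0.26185482]
```

View pics/v7.png

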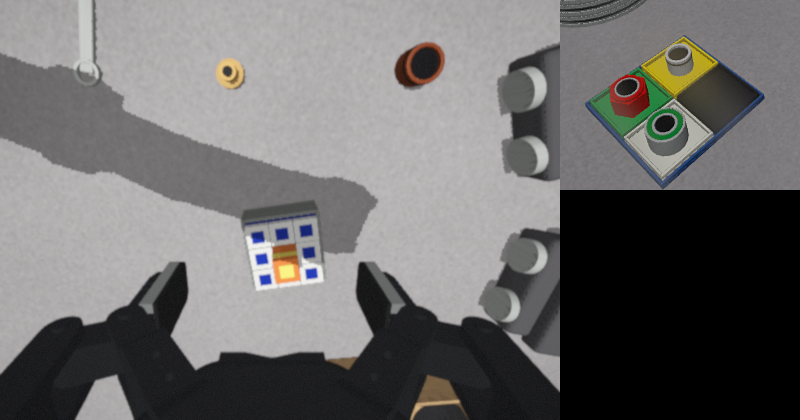

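The bearing stands in the white bin. The box's yellow top square shows at (287,271), and the crate is turned a few degrees. I measure both.

```bash
python3 - <<'E'
from h import *
f=load('w7'); h=cv2.cvtColor(f['color'],cv2.COLOR_RGB2HSV).astype(int); H,S,V=h[...,0],h[...,1],h[...,2]
box=np.zeros((420,560),bool); box[195:300,235:335]=1
m=(H>3)&(H<35)&(S>130)&(V>150)&box; pp=np.argwhere(m)[:,::-1]; print('orange',pp.min(0),pp.max(0))
top=pp[pp[:,1]>=260]; y=(m&(H>22)); yy=np.argwhere(y)[:,::-1]; yt=yy[yy[:,1]>262]; print('yellow',yt.min(0),yt.max(0),yt.mean(0),plane(f,*yt.mean(0),.1)[:2])
r=cv2.minAreaRect(top.astype(np.float32)); print('top',r,plane(f,*r[0],.1)[:2], [plane(f,*p,.1)[:2].round(4).tolist() for p in cv2.boxPoints(r)])
cart=((S<40)&(V>200)|(H>112)&(H<128)&(S>120)|m)&box
n,l,st,c=cv2.connectedComponentsWithStats(cv2.morphologyEx(cart.astype(np.uint8),cv2.MORPH_OPEN,np.ones((3,3)))); 
b=cart
n,l,st,c=cv2.connectedComponentsWithStats(((H>112)&(H<128)&(S>120)&box).astype(np.uint8))
for i in range(1,n):
    if st[i,4]>25: print('blue',st[i],plane(f,*c[i],.06)[:2].round(4))
E
```

```text
orange [273 247] [299 282]
yellow [279 265] [293 277] [286.5   269.625] [ 0.5214064  -0.29442602]
top ((286.2154235839844, 269.7231140136719), (22.574321746826172, 24.310806274414062), 82.87498474121094) [ 0.52108081 -0.29455136] [[0.5056, -0.2821], [0.533, -0.2784], [0.5369, -0.3072], [0.5088, -0.3111]]
blue [300 225  12  11 108] [ 0.547  -0.2618]
blue [276 229  12  11 105] [ 0.5168 -0.2663]
blue [252 232  12  11 105] [ 0.4868 -0.2708]
blue [303 248  12  10  97] [ 0.5513 -0.292 ]
blue [256 254  12  10  91] [ 0.4912 -0.3009]
blue [306 269  11   9  85] [ 0.5559 -0.3221]
blue [260 275  11   9  84] [ 0.4956 -0.3309]
```

>>> {"method": "step_arm", "body": {
  "deltas": [0.04,-0.24,0,0.03,0.077,-0.47,0,0.047,0.077,-0.47,-0.1,0.047,0.077,-0.47,-0.3,0.047,0.077,-0.47,-0.5,0.047,0.077,-0.47,-0.6,0.047,0.077,-0.47,-0.6,0.047,0.077,-0.47,-0.6,0.047]
}}

```text
time_s: 19.75
eef_pos: [0.5225, -0.2952, 0.1359]
orientation: [0.0, 0.652, 0.758, 0.0]
force: [0.5, -0.6, 0.5]
gripper_width: 0.0851
finger_force: 0.0
```

```bash
python3 - <<'E'
from h import *
f=grab('wrist','w8'); s=arm.sense(); print(s['time_s'],s['eef_pos'],s['orientation'],s['force'])
h=cv2.cvtColor(f['color'],cv2.COLOR_RGB2HSV).astype(int); H,S,V=h[...,0],h[...,1],h[...,2]
box=np.zeros((420,560),bool); box[150:360,180:360]=1
n,l,st,c=cv2.connectedComponentsWithStats(((H>112)&(H<128)&(S>120)&box).astype(np.uint8))
for i in range(1,n):
    if st[i,4]>60: print('blue',st[i],plane(f,*c[i],.06)[:2].round(4))
n,l,st,c=cv2.connectedComponentsWithStats(((H>22)&(H<35)&(S>130)&(V>120)&box).astype(np.uint8))
for i in range(1,n):
    if st[i,4]>60: print('yel',st[i],plane(f,*c[i],.1)[:2].round(4))
E
```

```text
19.8 [ 0.52285587 -0.29581361  0.13668232] [9.08852936e-04 6.52424026e-01 7.57853433e-01 4.89082209e-04] [ 0.10658647 -0.02621887  0.49149228]
blue [222 173  20  18 346] [ 0.4867 -0.2707]
blue [262 173  20  19 351] [ 0.5169 -0.2663]
blue [302 173  20  19 358] [ 0.5469 -0.2621]
blue [224 211  19  17 312] [ 0.4912 -0.3007]
blue [301 211  19  17 294] [ 0.5514 -0.292 ]
blue [226 247  18  15 264] [ 0.4957 -0.331 ]
blue [300 247  18  15 260] [ 0.5558 -0.322 ]
yel [251 210  42   4 164] [ 0.5184 -0.2773]
yel [260 229  24  22 512] [ 0.5213 -0.2965]
```

View pics/w8.png

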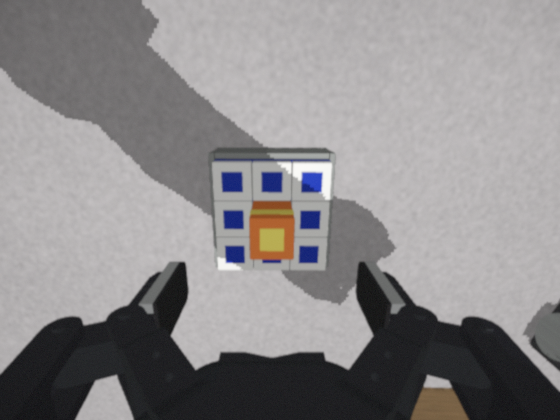

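The gripper is square to the crate, with the top square at (272,240). Its position is confirmed at (.5213,-.2965).

>>> {"method": "step_arm", "body": {
  "deltas": [-0.005,-0.004,-0.15,0,-0.005,-0.004,-0.28,0,-0.005,-0.004,-0.333,0,-0.005,-0.004,-0.333,0,-0.005,-0.004,-0.333,0]
}}

```text
time_s: 20.3
eef_pos: [0.5216, -0.2977, 0.0701]
orientation: [0.001, 0.653, 0.757, 0.0]
force: [0.9, -0.0, 0.7]
gripper_width: 0.0854
finger_force: 0.0
```

>>> {"method": "step_arm", "body": {
  "deltas": [0,0,0,0,0,0,0,0,0,0,0,0,0,0,0,0,0,0,0,0,0,0,0,0,0,0,0,0,0,0,0,0],
  "claw": -1
}}

```text
time_s: 21.1
eef_pos: [0.5211, -0.2974, 0.0691]
orientation: [0.001, 0.653, 0.757, 0.0]
force: [-0.4, 1.1, 5.6]
gripper_width: 0.0294
finger_force: 59.3
```

>>> {"method": "step_arm", "body": {
  "deltas": [0,0,0.04,0,0,0,0.08,0,0,0,0.12,0,0,0,0.16,0,0,0,0.2,0,0,0,0.24,0,0,0,0.28,0,0,0,0.32,0,0,0,0.36,0,0,0,0.4,0,0,0,0.5,0,0,0,0.6,0,0,0,0.7,0,0,0,0.8,0,0,0,0.8,0]
}}

```text
time_s: 22.6
eef_pos: [0.5217, -0.2981, 0.2318]
orientation: [0.002, 0.653, 0.757, 0.001]
force: [0.0, 0.6, -1.4]
gripper_width: 0.029
finger_force: 67.6
```

```bash
python3 - <<'E'
from h import *
grab('side','s9'); s=arm.sense(); print(s['time_s'],s['eef_pos'],s['orientation'],s['gripper_width'],s['force'])
cv2.imwrite('pics/s9c.png',cv2.resize(cv2.imread('pics/s9.png')[0:240,240:520],None,fx=2,fy=2))
E
```

```text
22.65 [ 0.52106883 -0.29768634  0.23001375] [1.31656279e-03 6.53088812e-01 7.57280079e-01 3.89999867e-04] 0.029117083070578993 [ 0.85933772 -0.0518888  -1.73733031]
```

View pics/s9c.png

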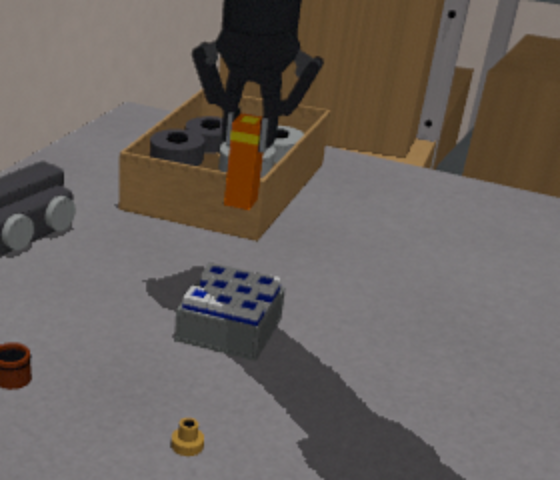

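The box is out, held at about (247,160) in the crop. I check its tilt against the projected vertical.

```bash
cat > tilt.py <<'E'
from h import *
import sys
def tilt(name,tag,box):
    f=grab(name,tag); h=cv2.cvtColor(f['color'],cv2.COLOR_RGB2HSV).astype(int); m=(h[...,0]>3)&(h[...,0]<35)&(h[...,1]>170)&(h[...,2]>90); b=np.zeros_like(m); x0,y0,x1,y1=box; b[y0:y1,x0:x1]=1
    n,l,st,c=cv2.connectedComponentsWithStats((m&b).astype(np.uint8)); i=1+np.argmax(st[1:,4]); print(name,st[i])
    rows=[(v,np.where(l[v]==i)[0]) for v in range(st[i,1],st[i,1]+st[i,3])]
    mid=np.array([(v,(u.min()+u.max())/2) for v,u in rows][3:-5]); k=np.polyfit(mid[:,0],mid[:,1],1)[0]
    e=arm.sense()['eef_pos']; a,bq=proj(f,e+[0,0,.01]),proj(f,e-[0,0,.06]); print('slope',k,'vertical',(bq-a)[0]/(bq-a)[1],'deg',np.degrees(np.arctan(k)-np.arctan((bq-a)[0]/(bq-a)[1])), 'base px->eef px',mid[-1],proj(f,e))
E
python3 - <<'E'
from tilt import *
tilt('side','s10',(330,40,400,120)); tilt('scene','c10',(190,60,300,170))
E
```

```text
side [352  58  20  48 722]
slope -0.05820825515947359 vertical -0.0968434919819194 deg 2.200145449980842 base px->eef px [100. 360.] [362.52691616  75.00864799]
scene [229  93  13  35 348]
slope -0.09004884004884108 vertical 0.07058348155918812 deg -9.182979992451443 base px->eef px [122.  235.5] [235.18229155 104.98337814]
```

>>> {"method": "step_arm", "body": {
  "deltas": [-0.02,0.15,0.1,-0.01,-0.04,0.35,0.1,-0.03,-0.06,0.55,0.1,-0.05,-0.08,0.75,0.1,-0.07,-0.1,0.95,0.1,-0.089,-0.1,1,0.1,-0.089,-0.1,1,0.1,-0.089]
}}

```text
time_s: 23.45
eef_pos: [0.5002, -0.0953, 0.2477]
orientation: [-0.001, 0.751, 0.661, -0.0]
force: [-0.9, -1.2, -1.5]
gripper_width: 0.0293
finger_force: 67.6
```

>>> {"method": "step_arm", "body": {
  "deltas": [-0.03,0.2,0,0,-0.06,0.4,0,0,-0.08,0.6,0,0,-0.1,0.8,0,0,-0.13,1,0,0,-0.14,1,0,0,-0.14,1,0,0]
}}

```text
time_s: 24.15
eef_pos: [0.4727, 0.1018, 0.2479]
orientation: [0.0, 0.752, 0.659, -0.001]
force: [-0.2, -0.7, -1.5]
gripper_width: 0.0292
finger_force: 67.6
```

>>> {"method": "step_arm", "body": {
  "deltas": [0,0.2,0,0,0,0.4,0,0,0,0.6,0,0,0,0.75,0,0,0,0.82,0,0,0,0.828,-0.1,0,0,0.828,-0.2,0,0,0.828,-0.35,0,0,0.828,-0.5,0,0,0.828,-0.6,0,0,0.828,-0.6,0,0,0.828,-0.6,0]
}}

```text
time_s: 25.35
eef_pos: [0.4736, 0.2666, 0.1287]
orientation: [0.0, 0.753, 0.658, -0.0]
force: [0.8, 0.7, -0.6]
gripper_width: 0.0289
finger_force: 67.6
```

```bash
python3 - <<'E'
from tilt import *
s=arm.sense(); print(s['time_s'],s['eef_pos'],s['orientation'],s['gripper_width'],s['force'])
tilt('side','s11',(170,180,300,380)); tilt('scene','c11',(340,180,440,300))
a=cv2.imread('pics/s11.png')[170:420,80:330]; b=cv2.imread('pics/c11.png')[120:370,270:520]
cv2.imwrite('pics/v11.png',cv2.resize(np.hstack([a,b]),None,fx=1.6,fy=1.6))
E
```

```text
25.35 [0.47359234 0.26656845 0.12869112] [ 3.69132411e-04  7.52929312e-01  6.58101170e-01 -4.05477680e-04] 0.028886568414276555 [ 0.77930993  0.71776959 -0.55511371]
side [ 172  255   56   60 1303]
slope 0.3491846666097501 vertical 0.1498348504283646 deg 10.726907341927966 base px->eef px [309.  213.5] [208.88259976 275.04049042]
scene [379 215  24  43 551]
slope -0.3572829131652661 vertical -0.2045981979907628 deg -8.097909216488006 base px->eef px [252.  387.5] [391.4855267  229.47627425]
```

View pics/v11.png

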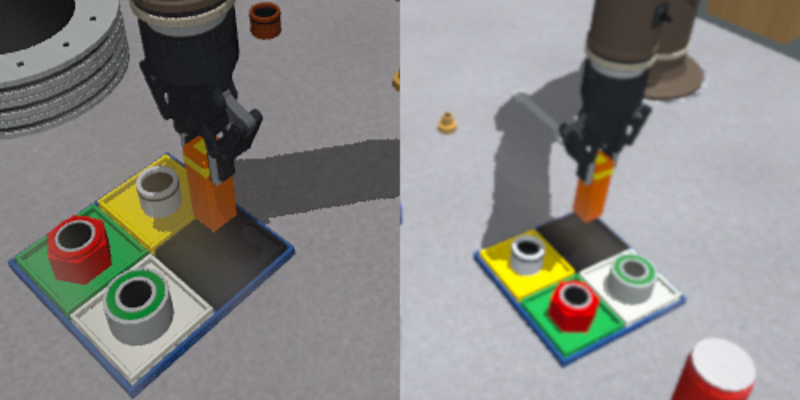

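The box hangs vertical over the black bin: its edges match the projected vertical (slope 0.15 in the side view, -0.2 in the scene view). Now I lower it.

>>> {"method": "step_arm", "body": {
  "deltas": [-0.002,0.007,-0.1,0,-0.002,0.007,-0.18,0,-0.002,0.007,-0.23,0,-0.002,0.007,-0.255,0,-0.002,0.007,-0.265,0,-0.002,0.007,-0.272,0,-0.002,0.007,-0.272,0]
}}

```text
time_s: 26.15
eef_pos: [0.4725, 0.2699, 0.0746]
orientation: [0.0, 0.752, 0.659, 0.0]
force: [0.5, 0.6, -1.0]
gripper_width: 0.0292
finger_force: 67.6
```

>>> {"method": "step_arm", "body": {
  "deltas": [0,0,-0.004,0,0,0,-0.007,0,0,0,-0.007,0]
}}

```text
time_s: 26.45
eef_pos: [0.4724, 0.2699, 0.0731]
orientation: [0.0, 0.752, 0.659, 0.0]
force: [0.2, -0.4, 1.6]
gripper_width: 0.0292
finger_force: 67.8
```

>>> {"method": "step_arm", "body": {
  "deltas": [0,0,-0.004,0,0,0,-0.004,0]
}}

```text
time_s: 26.65
eef_pos: [0.4726, 0.27, 0.073]
orientation: [0.0, 0.752, 0.659, 0.0]
force: [-1.4, -1.6, 9.5]
gripper_width: 0.0291
finger_force: 68.9
```

>>> {"method": "step_arm", "body": {
  "deltas": [0,0,0,0,0,0,0,0,0,0,0,0,0,0,0,0,0,0,0,0],
  "claw": 0.2
}}

```text
time_s: 27.15
eef_pos: [0.4722, 0.2697, 0.0718]
orientation: [-0.0, 0.752, 0.659, -0.0]
force: [-0.3, -0.1, 0.1]
gripper_width: 0.0514
finger_force: 0.0
```

>>> {"method": "step_arm", "body": {
  "deltas": [0,0,0.03,0,0,0,0.1,0,0,0,0.25,0,0,0,0.45,0,0,0,0.65,0,0,0,0.9,0,0,-0.2,1,0,0,-0.5,1,0,0,-0.8,1,0,0,-1,1,0,0,-1,1,0,0,-1,1,0]
}}

```text
time_s: 28.35
eef_pos: [0.4723, 0.0678, 0.2732]
orientation: [0.0, 0.754, 0.657, 0.001]
force: [-0.2, 0.8, 0.5]
gripper_width: 0.0511
finger_force: 0.0
```

```bash
python3 - <<'E'
from h import *
s=arm.sense(); print(s['time_s'],s['eef_pos'],s['gripper_width'],s['force'])
grab('side','s12');grab('scene','c12');f=grab('wrist','w12')
a=cv2.imread('pics/s12.png')[170:420,80:330]; b=cv2.imread('pics/c12.png')[170:420,270:520]
cv2.imwrite('pics/v12.png',cv2.resize(np.hstack([a,b]),None,fx=1.6,fy=1.6))
E
```

```text
28.35 [0.47231188 0.06778115 0.27321504] 0.051134048865438306 [-0.17779091  0.84119283  0.46353361]
```

View pics/v12.png

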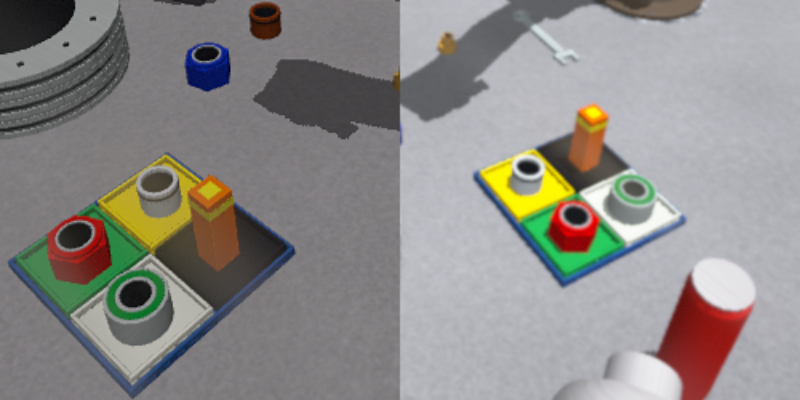

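View pics/w12.png

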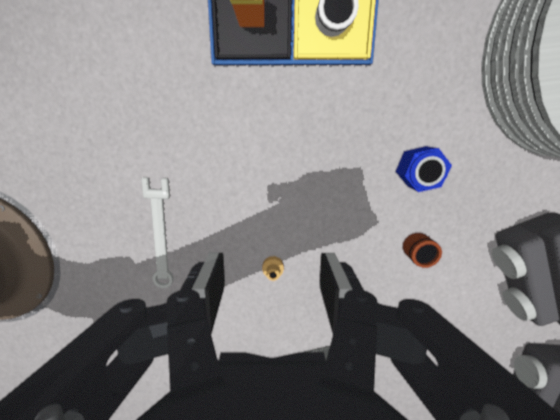

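All four parts stand upright in their bins: box (213,222), piston (158,190), nut (78,250) and bearing (138,305) in the side crop. The blue nut and the rusty piston are where they were. I hand in.

```bash
python3 -c "
from cell import arm
print(arm.close_job())"
```

```text
the job is handed in; nothing more can be done
None
```

I handed the job in at about 28 s: piston in yellow, red nut in green, bearing in white and spark-plug box in black, all upright, near centre and released, with the rusty piston and blue nut untouched.

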